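# Press the pin home with the sprung bench lever

## Robot

A 6-joint arm with a two-finger parallel gripper is mounted at the origin on a cart in front of the work surface, level with it; the furniture and walls round the work are solid. World frame = base frame: x ahead of the robot, y to its left, z up, the work surface at z = 0. Lengths are in m, angles in rad, forces in N, time in s.
With the tool pointing down it reaches from about 0.4 to 0.825 m from the base axis. Payload 7 kg.
Tool frame: the origin (TCP) lies between the finger pads; the fingertips stand 8 mm ahead of it and the grasp point (between the pads) lies 11 mm behind it (arm.finger_overhang is the distance from the TCP to the fingertips, in m); z points along the fingers, y is the line along which they close (so a half turn about z gives the same grasp; the last joint's range is limited). The gripper opens to 88 mm and grips with 3 to 60 N. Pads are 19 mm wide; open, the fingers measure 130 mm over their backs; the gripper's body (78 mm by 193 mm) begins 47 mm behind the grasp point.
Start: joints at [1.435, 0.359, 0.012, 0, -1.224, -0.288], TCP at [0.278, 0.615, 0.235] pointing down, gripper open.
Joint ranges: [-3.07, 3.07], [-1.43, 2.12], [-1.02, 1.25], [-3.03, 1.67], [-3.05, -0], [-3.03, 3.03]. Speed limits (rad/s): [2.39, 2.39, 3.01, 3.14, 3.14, 3.14].

## Interface

Orientations are given as [roll, pitch, yaw] about the fixed x, y, z axes, in that order (R = Rz(yaw) Ry(pitch) Rx(roll)).
In Python, from station import arm gives the robot as it stands.
- The arm moves only by the tool move_arm, never from a script. Its argument "rows" is text: rows parted by semicolons, each of 7 numbers parted by spaces: the turn, a rotation vector about the tool's x, y, z in degrees, then the shift along the tool's x, y, z in m, then the finger opening in m, from 0 to 0.0876. A call has 1 to 8 rows; each row shifts and turns the commanded pose from where the row before left it, along the tool's axes as they then stand; what a row does not reach is not made up. A row lasts 1/8 s, in which the tool goes at most 62.5 mm and 10.7 degrees, less where a joint would pass 70% of its speed; a pose out of reach is approached as far as the arm can. A call is refused whole if a number of a shift passes 0.0625 or a number of a turn 10.7, either way. A call with a gripper value outside its range is refused whole. The fingers move at their own pace and stop on an object; "squeeze" is the grip in N (left out, the last holds). Time passes only in rows, so rows that do not move let the fingers close. It gives the time, the measured TCP pose, the force, the opening and the grip force at its end, in the units of the state.
- arm.get_state(): the state, without advancing time (a new reading comes with each control period).
- arm.grab_frame(name): name is "scene" or "top" or "wrist"; returns (picture, depth): 400x640x3 uint8, blue, green, red; 400x640 float32, m along the optical axis (not along the pixel's ray), 0 where there is no reading.
- arm.camera_model(name): a dict with "mtx" (3x3 intrinsics, pixels), "k1" (the pictures are not rectified: a ray, as slopes to the right and down, at radius r is drawn at 1 + k1 r^2 times it, then the intrinsics apply), "camera_from_world" (4x4, takes a point from world to camera coordinates); the wrist camera has in their place "mount" (4x4, takes a point from camera to tool coordinates, whose origin is the TCP and whose axes are the flange's). Camera axes: x right, y down, z forward; pixel columns grow to the right and rows downward; lengths in m; the calibration is good to about 2 mm. A picture is of the moment at which its call begins: read the wrist's pose just before it. camera_model takes no time and is no camera call.
- arm.job_done(): hands the job in; it is judged then, once.
The state is a dict: "t": time; "q": joint angles; "qd": joint speeds; "joint_efforts": joint torques, N m; "eef_pos": TCP position; "ee_rot": TCP orientation; "force": force on the tool from outside, world axes, zero at the start; "moment": the same for the moment, N m; "width": finger opening in m; "gripper_force": force on a finger pad.
Only numpy, scipy, OpenCV 4.12 (cv2) and the standard library are available. Lean on these libraries where they do the work, as an engineer would, in place of code of your own. Each camera call takes 0.05 s, during which the arm holds its last target. There are 200 camera calls.

## Task

A small lever press stands on the bench with a brass lock cylinder on its anvil and a steel pin standing in the cylinder. Pull the long black-gripped lever all the way down to its stop so that the ram drives the pin in, then ease the sprung lever slowly back up to the top, keeping it under control all the way, and let go. Leave the short ball-ended lock lever at the side of the press alone.

Things in the scene. Friction and masses are not known exactly. Their poses are not given: they have to be found in the camera images.
- pin_grip (a point): Middle of the round black grip (24 mm thick, 100 mm long) of the press's long lever, 215 mm from its pivot, 259 mm above the bench at rest. Axes turn with the lever; at rest z is up, the lever points along -x and up at 0.4 rad, and the pivot (axis y) lies at (+0.198, 0, -0.084) m in them. Pinch it across its sides from above, or press it from above.
- pin_lever (a joint): Angle of the long lever, rad: 0 at rest (top), growing as the grip goes down; 0.8 at the bottom stop, where the lever slopes down 0.4 rad and the grip's middle is 91 mm above the bench. A spring pushes it up all the way: about 5 N at the grip at the top, 10 N at the bottom; let go when down, it flies up. It moves the ram 50 mm per rad.
- steel_pin (a joint): How far the steel pin (8 mm diameter) is driven into the brass lock cylinder (41x73x17 mm) on the anvil under the ram, m: at the start 0 to 0.003 (14 to 11 mm proud), 0.014 is flush. It stays where the ram leaves it; the lever at its bottom stop drives it to about 0.0135.
- lock_lever (a joint): Angle of the short lock lever (50 mm, 20 mm black ball) low on the right side of the press's column, 90 mm above the bench, rad: 0 as it stands, stays where it is put; to be left alone. The press is grey: base 180x80x14 mm fixed to the bench, column at the back 175 mm behind the grip, pivot on top 175 mm high, ram and anvil before the column.

How it is judged:
On the way, in this order (a step that is already met when the one before it is completed fails the run):
1. the long lever is pulled down to its stop and the pin is driven in (value of joint pin_lever above 0.72 rad and value of joint steel_pin above 0.0105 m), for 0.2 s.
2. the long lever is back at the top (value of joint pin_lever below 0.08 rad), for 0.2 s.
At the end, for the whole second after the job is handed in: the pin is driven in (steel_pin over 0.0105 m), the long lever is back at the top (within 0.08 rad) and the short lock lever is as it was (within 0.25 rad) (value of joint steel_pin above 0.0105 m and value of joint pin_lever below 0.08 rad and value of joint lock_lever below 0.25 rad); the robot touches nothing.
It fails at once if the long lever flies up: faster than 1.5 rad/s (about 0.3 m/s at the grip) while still more than 0.15 rad (about 30 mm) from the top (value of joint pin_lever above 0.15 rad and velocity of joint pin_lever below -1.5 rad/s).
It fails at once if the short lock lever is moved (over 0.25 rad) (value of joint lock_lever above 0.25 rad).
It also fails if it takes over 48 s, if anything falls off the work surface, if the arm or the gripper's body presses on something with over 40 N, if the wrist force passes 120 N, or if a joint passes its speed limit or range.

## Working session

There is one attempt and no reset: what is moved stays moved. The work goes in short steps, Python scripts to look and compute and a tool call to move; the robot and the scene stay as the last step left them, time stands still between calls to the robot, and variables do not carry over. Pictures are saved under pics/ and viewed, at most 10 in all, crops included, and the job is handed in when it is done.

Besides the shell and the picture viewer there is one more tool, called as a command line: name --argument value ..., lists and objects as JSON in quotes. move_arm: Moves the arm, as the interface text tells. Its arguments: {"type":"object","properties":{"rows":{"type":"string"},"squeeze":{"type":"number"}},"required":["rows"]}

```bash
mkdir -p pics
cat > h.py <<'E'
import numpy as np, cv2
from station import arm
def world(cam,d,px):
    m=arm.camera_model(cam);K=np.array(m["mtx"]);T=np.linalg.inv(np.array(m["camera_from_world"]))
    out=[]
    for u,v in px:
        p=np.array([(u-K[0,2])/K[0,0],(v-K[1,2])/K[1,1]]);s=p.copy()
        for _ in range(10): s=p/(1+m["k1"]*(s@s))
        z=np.median([x for x in d[v-1:v+2,u-1:u+2].ravel() if x>0] or [0])
        out.append((T@np.array([s[0]*z,s[1]*z,z,1]))[:3].round(4))
    return out
E
python3 - <<'E'
from h import *
for c in("scene","top"):
    p,d=arm.grab_frame(c);cv2.imwrite(f"pics/{c}.png",p);np.save(c,d)
s=arm.get_state();print({k:s[k] for k in("t","eef_pos","ee_rot","force","width")})
E
```

```text
{'t': 0.1, 'eef_pos': array([0.27741626, 0.61490184, 0.23371635]), 'ee_rot': array([ 3.14013448e+00, -1.27667328e-04, -4.23883777e-01]), 'force': array([ 0.49555261, -0.04293613, -0.31533369]), 'width': 0.0877439951424217}
```

View pics/scene.png

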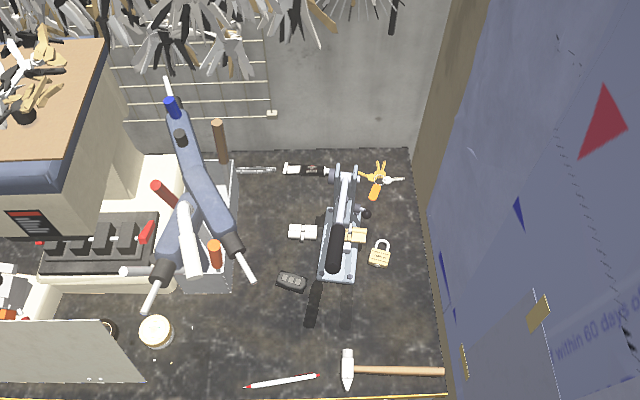

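View pics/top.png

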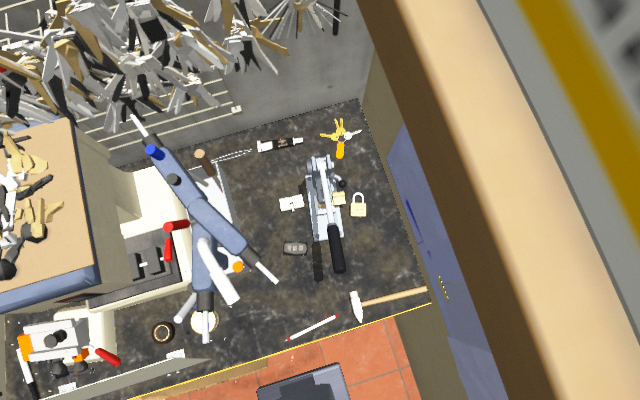

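The scene view shows the press at right of centre. Its black grip runs about (338,228)-(334,268) in scene and (334,228)-(341,270) in top. The lock lever is at (366,214) in scene, on the right side.

Run:
```python
from h import *
for c,px in(("scene",[(338,228),(336,248),(334,266),(345,190),(366,214),(330,275),(352,277),(340,176)]),("top",[(334,232),(337,250),(340,268),(325,190),(322,168),(342,184),(310,270)])):
    print(c,*world(c,np.load(c+".npy"),px),sep="\n")
p=cv2.imread("pics/top.png")[140:290,250:400];q=cv2.imread("pics/scene.png")[150:300,280:430]
cv2.imwrite("pics/c.png",cv2.resize(np.hstack([p,q]),None,fx=2.6,fy=2.6,interpolation=2))
```

```text
scene
[ 0.5658 -0.2481  0.2559]
[ 0.5197 -0.2422  0.2755]
[ 0.4858 -0.2374  0.2838]
[ 0.6768 -0.2683  0.2016]
[ 0.6876 -0.3163  0.0983]
[ 0.5937 -0.241   0.013 ]
[ 0.5868 -0.2861  0.0153]
[ 0.726  -0.2626  0.178 ]
top
[ 0.5624 -0.2457  0.2578]
[ 0.5254 -0.2394  0.2735]
[ 0.4906 -0.2334  0.287 ]
[ 0.6613 -0.2589  0.2094]
[ 0.7177 -0.27    0.1857]
[ 0.6909 -0.3133  0.099 ]
[ 0.5224 -0.1779 -0.001 ]
```

View pics/c.png

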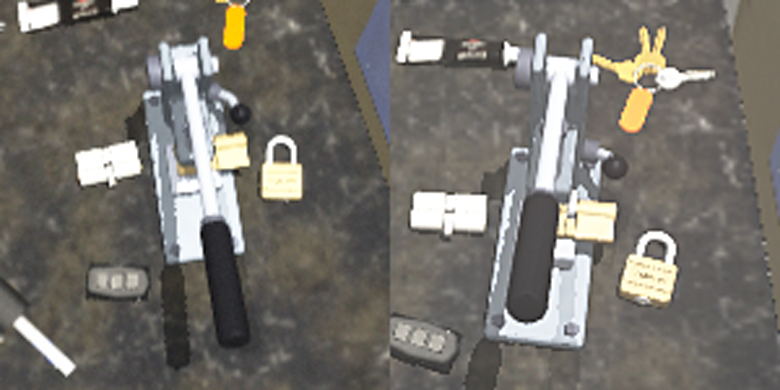

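Run:
```python
from h import *
for c in("scene","top"):
    d=np.load(c+".npy")
    v,u=np.mgrid[2:398:3,2:638:3]
    P=np.array(world(c,d,list(zip(u.ravel(),v.ravel()))))
    ok=np.array([d[b,a]>0 for a,b in zip(u.ravel(),v.ravel())]);P=P[ok]
    print(c)
    for y in np.arange(.8,-.5,-.1):
        r=[]
        for x in np.arange(.2,.9,.1):
            m=(abs(P[:,0]-x-.05)<.05)&(abs(P[:,1]-y+.05)<.05)
            r.append(f"{P[m,2].max():.2f}" if m.any() else " -- ")
        print(f"y{y-.05:.2f}",*r)
m=arm.camera_model("scene");print((np.array(m["camera_from_world"])@[.277,.615,.234,1]).round(3),m["mtx"])
```

```text
scene
y0.75  --   --   --   --   --   --   -- 
y0.65  --   --   --   --   --   --   -- 
y0.55  --   --   --   --  -0.00 0.00  -- 
y0.45  --  0.01  --  0.05 0.00  --   -- 
y0.35  --  0.12 0.19 0.29 0.12  --  0.47
y0.25  --  0.11 0.25 0.40 0.45 0.47 0.49
y0.15  --  0.11 0.25 0.40 0.46 0.46 0.50
y0.05  --  0.00 0.28 0.27 0.27 0.28 0.48
y-0.05  --  0.01 0.26 0.27 0.27 0.26 0.47
y-0.15  --  0.01 0.00 0.19 0.02 0.01 0.48
y-0.25  --  0.02 0.29 0.28 0.23 0.19 0.46
y-0.35  --  0.02 0.02 0.00 0.10 0.09 0.45
y-0.45 0.57 0.63 0.71 0.71 0.64 0.57 0.50
top
y0.75  --   --   --   --   --   --   -- 
y0.65  --   --  0.03 0.02 0.02  --   -- 
y0.55 -0.80  --  0.02 0.02 0.00  --   -- 
y0.45 -0.80 0.00 0.14 0.16 0.05  --   -- 
y0.35 -0.23 0.11 0.25 0.40 0.41  --   -- 
y0.25 -0.22 0.10 0.25 0.40 0.47 0.47 0.49
y0.15 -0.22 0.09 0.25 0.40 0.46 0.46 0.60
y0.05 -0.22 0.00 0.28 0.28 0.27 0.28 0.63
y-0.05 -0.79 0.01 0.26 0.27 0.27 0.26 0.62
y-0.15 -0.80 0.01 0.00 0.19 0.02 0.02 0.59
y-0.25 -0.80 0.02 0.99 0.98 0.24 0.20 0.56
y-0.35 -0.80 0.02 0.02 0.00 0.10 0.66 0.50
y-0.45 0.29 0.26 0.28 0.28 0.29 0.29 0.23
[-0.825  0.311  0.604  1.   ] [[470.85370729   0.         319.52966148]
 [  0.         470.85370729 205.81303317]
 [  0.           0.           1.        ]]
```

move_arm --rows "0 0 -7.2 0 0 -0.06 0.07;0 0 -7.2 0 0 -0.06 0.07;0 0 0 0 0 -0.06 0.07;0 0 0 0.026 0.049 -0.01 0.07;0 0 0 0.026 0.049 0 0.07;0 0 0 0.026 0.049 0 0.07;0 0 0 0.026 0.049 0 0.07;0 0 0 0.026 0.049 0 0.07"

```text
t: 1.1
eef_pos: [0.3637, 0.3497, 0.4243]
ee_rot: [3.141, 0.0, -0.172]
force: [0.8, -0.2, 0.2]
width: 0.0699
gripper_force: 0.0
```

move_arm --rows "0 0 0 0.026 0.049 0 0.07;0 0 0 0.024 0.05 0 0.07;0 0 0 0.024 0.05 0 0.07;0 0 0 0.024 0.05 0 0.07;0 0 0 0.024 0.05 0 0.07;0 0 0 0.024 0.05 0 0.07;0 0 0 0.024 0.05 0 0.07;0 0 0 0 0 0 0.07"

```text
t: 2.1
eef_pos: [0.4713, -0.0247, 0.4239]
ee_rot: [3.141, 0.001, -0.178]
force: [0.2, 1.6, -0.1]
width: 0.0701
gripper_force: 0.0
```

move_arm --rows "0 0 0 0.0235 0.0505 0 0.07;0 0 0 0.0235 0.0505 0 0.07;0 0 0 0.0235 0.0505 0.01 0.07;0 0 0 0.0235 0.0505 0.04 0.07;0 0 0 0 0 0 0.07;0 0 0 0 0 0 0.07"

```text
t: 2.85
eef_pos: [0.5279, -0.2314, 0.3781]
ee_rot: [3.141, 0.001, -0.173]
force: [0.0, -0.2, -0.0]
width: 0.0699
gripper_force: 0.0
```

Run:
```python
from h import *
from scipy.spatial.transform import Rotation as R
s=arm.get_state();m=arm.camera_model("wrist");p,d=arm.grab_frame("wrist");cv2.imwrite("pics/w.png",p)
T=np.eye(4);T[:3,:3]=R.from_euler("xyz",s["ee_rot"]).as_matrix();T[:3,3]=s["eef_pos"]
np.savez("w",d=d,T=T@np.array(m["mount"]));print(s["eef_pos"],s["ee_rot"],s["q"])
```

```text
[ 0.52794274 -0.2313962   0.37812236] [ 3.14139974e+00  5.06073141e-04 -1.72664012e-01] [-7.37760493e-02  1.37566662e-01  3.69214431e-02  1.42726363e-04
 -1.47067376e+00  1.47189411e+00]
```

View pics/w.png

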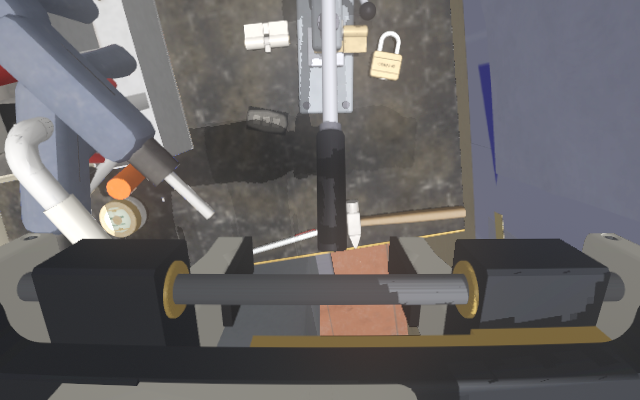

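The wrist view shows the grip running vertically from (330,130) to (331,248), between the open fingers, so the yaw is right. Next I'll get its position in tool coordinates.

Run:
```python
from h import *
f=np.load("w.npz");d=f["d"];m=arm.camera_model("wrist");K=np.array(m["mtx"]);M=np.array(m["mount"])
pts=cv2.undistortPoints
for v in(140,165,190,215,235):
  us=[u for u in range(300,365) if 0<d[v,u]<d[v,331]+.02]
  o=[]
  for u in(us[0],us[-1],331):
    p=np.array([(u-K[0,2])/K[0,0],(v-K[1,2])/K[1,1]]);s=p.copy()
    for _ in range(10): s=p/(1+m["k1"]*(s@s))
    z=d[v,u];c=np.array([s[0]*z,s[1]*z,z,1]);o+=[(M@c)[:3].round(4),]
  print(v,us[0],us[-1],*o,(f["T"]@c)[:3].round(4))
```

```text
140 317 344 [ 0.043  -0.0032  0.1328] [0.0429 0.0196 0.1335] [0.0441 0.0082 0.1228] [ 0.5699 -0.2471  0.2553]
165 317 344 [ 0.0233 -0.0032  0.1241] [0.0237 0.0191 0.122 ] [0.0249 0.0082 0.1159] [ 0.551  -0.2437  0.2622]
190 317 345 [ 0.0037 -0.0032  0.1171] [0.0037 0.02   0.1168] [0.0068 0.008  0.1055] [ 0.5332 -0.2404  0.2726]
215 317 345 [-0.0161 -0.0032  0.1109] [-0.0147  0.0196  0.1069] [-0.0116  0.0079  0.0981] [ 0.5151 -0.2372  0.2801]
235 318 346 [-0.0296 -0.0024  0.1006] [-0.0305  0.0205  0.1027] [-0.0265  0.0079  0.0932] [ 0.5004 -0.2346  0.285 ]
```

move_arm --rows "0 0 0 0.004 0.008 0.02 0.07;0 0 0 0 0 0.03 0.07;0 0 0 0 0 0.03 0.07;0 0 0 0 0 0.03 0.07;0 0 0 0 0 0.02 0.07;0 0 0 0 0 0 0.07;0 0 0 0 0 0 0.07"

```text
t: 3.78
eef_pos: [0.5314, -0.2398, 0.2501]
ee_rot: [3.141, -0.003, -0.171]
force: [0.4, 0.3, 0.1]
width: 0.0703
gripper_force: 0.0
```

move_arm --rows "0 0 0 0 0 0 0.015;0 0 0 0 0 0 0.015;0 0 0 0 0 0 0.015;0 0 0 0 0 0 0.015;0 0 0 0 0 0 0.015;0 0 0 0 0 0 0.015" --squeeze 30

```text
t: 4.53
eef_pos: [0.5303, -0.2407, 0.2481]
ee_rot: [3.141, 0.0, -0.173]
force: [-0.8, -1.8, -0.6]
width: 0.023
gripper_force: 30.0
```

move_arm --rows "0 2.86 0 -0.0034 0 0.01 0.015;0 2.86 0 -0.0034 0 0.01 0.015;0 2.86 0 -0.0034 0 0.01 0.015;0 2.86 0 -0.0034 0 0.01 0.015;0 0 0 0 0 0 0.015"

```text
t: 5.15
eef_pos: [0.5203, -0.2391, 0.2086]
ee_rot: [3.141, -0.203, -0.172]
force: [-1.6, -2.4, 7.1]
width: 0.0233
gripper_force: 30.0
```

move_arm --rows "0 2.86 0 -0.0034 0 0.01 0.015;0 2.86 0 -0.0034 0 0.01 0.015;0 2.86 0 -0.0034 0 0.01 0.015;0 2.86 0 -0.0034 0 0.01 0.015;0 2.86 0 -0.0034 0 0.01 0.015;0 2.86 0 -0.0034 0 0.01 0.015;0 0 0 0 0 0 0.015"

```text
t: 6.02
eef_pos: [0.5192, -0.2391, 0.144]
ee_rot: [3.141, -0.499, -0.173]
force: [-5.6, 3.5, 6.8]
width: 0.0233
gripper_force: 29.9
```

move_arm --rows "0 2.86 0 -0.0034 0 0.01 0.015;0 2.86 0 -0.0034 0 0.01 0.015;0 2.86 0 -0.0034 0 0.01 0.015;0 2.86 0 -0.0034 0 0.01 0.015;0 0 0 0 0 0 0.015" --squeeze 40

```text
t: 6.65
eef_pos: [0.525, -0.2491, 0.113]
ee_rot: [-3.1, -0.649, -0.174]
force: [7.6, 80.3, 8.1]
width: 0.0387
gripper_force: 40.0
```

Run:
```python
from h import *
a,_=arm.grab_frame("scene");b,_=arm.grab_frame("wrist");print(arm.get_state())
cv2.imwrite("pics/j.png",np.vstack([cv2.resize(a[140:320,240:480],(400,300),interpolation=2),cv2.resize(b,(400,250))]))
```

```text
{'t': 6.75, 'q': array([-0.13192784,  0.11717899, -0.74904939, -0.28676768, -0.05719806,
        1.8257113 ]), 'qd': array([ 0.00557178, -0.00410458, -0.00772073,  0.01907654,  0.00537638,
       -0.0100095 ]), 'joint_efforts': array([-43.27780008, -26.36287808,  19.4171387 ,   9.6430251 ,
         9.35754776,   0.19126855]), 'eef_pos': array([ 0.52488301, -0.24919544,  0.11331068]), 'ee_rot': array([-3.10158841, -0.64881868, -0.1713454 ]), 'force': array([ 6.79234218, 78.80476692,  6.6820485 ]), 'moment': array([22.81882771, -1.73668556, 17.31361892]), 'gripper_force': 39.99980449676514, 'width': 0.039152154847295326}
```

View pics/j.png

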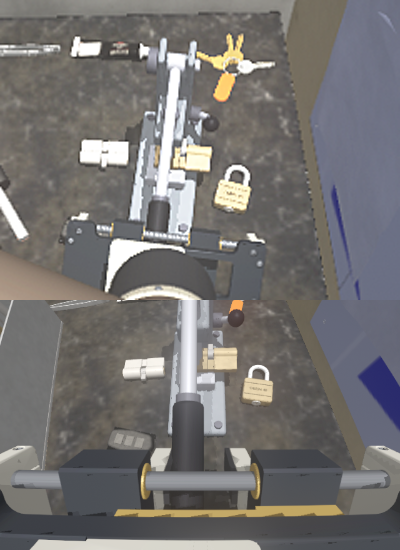

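The wrist is at its limit: q5 is about 0, so the arm swung sideways. The grip is still between the pads. I'll take tilt off about the grasp point while holding the lever.

move_arm --rows "0 -2 0 -0.0004 0 0 0.015;0 -2 0 -0.0004 0 0 0.015;0 -2 0 -0.0004 0 0 0.015;0 0 0 0 0 0 0.015"

```text
t: 7.25
eef_pos: [0.524, -0.2502, 0.1133]
ee_rot: [-3.109, -0.548, -0.165]
force: [0.4, 81.6, 6.9]
width: 0.0412
gripper_force: 40.0
```

```bash
python3 -c "
from h import *
print(arm.get_state()['q'])"
```

```text
[-0.11378017  0.12099555 -0.77096672 -0.05089752 -0.13047542  1.57791791]
```

move_arm --rows "0 -2 0 -0.0004 -0.003 0 0.015;0 -2 0 -0.0004 -0.003 0 0.015;0 0 0 0 0 0 0.015"

```text
t: 7.62
eef_pos: [0.5245, -0.2439, 0.1132]
ee_rot: [-3.108, -0.479, -0.164]
force: [1.1, 80.2, 6.5]
width: 0.0284
gripper_force: 40.0
```

move_arm --rows "-0.9 -2 0 -0.0004 -0.0015 0 0.015;-0.9 -2 0 -0.0004 -0.001 0 0.015;0 -2 0 -0.0004 0 0 0.015;0 0 0 0 0 0 0.015"

```text
t: 8.12
eef_pos: [0.5247, -0.2414, 0.113]
ee_rot: [-3.139, -0.378, -0.165]
force: [-1.2, 77.6, 6.4]
width: 0.0229
gripper_force: 40.0
```

move_arm --rows "0 -2 0 -0.0004 -0.0007 0 0.015;0 0 0 0 -0.0007 0 0.015;0 0 0 0 0 0 0.015"

```text
t: 8.5
eef_pos: [0.5243, -0.2411, 0.1132]
ee_rot: [-3.139, -0.344, -0.167]
force: [-0.6, 64.7, 7.6]
width: 0.0232
gripper_force: 40.0
```

move_arm --rows "0 0 0 0 -0.0015 0 0.015;0 0 0 0 -0.0015 0 0.015;0 0 0 0 0 0 0.015"

```text
t: 8.88
eef_pos: [0.5242, -0.2406, 0.1138]
ee_rot: [-3.141, -0.344, -0.168]
force: [-1.9, 42.4, 7.4]
width: 0.0231
gripper_force: 40.0
```

move_arm --rows "0 0 0 0 -0.0015 0.004 0.015;0 0 0 0 -0.0015 0.004 0.015;0 0 0 0 -0.0015 0.004 0.015;0 0 0 0 0 0 0.015"

```text
t: 9.38
eef_pos: [0.5273, -0.2405, 0.1025]
ee_rot: [3.138, -0.342, -0.169]
force: [-6.3, 9.0, 8.2]
width: 0.0225
gripper_force: 40.0
```

move_arm --rows "0 0 0 0 -0.001 0.004 0.015;0 0 0 0 0 0.004 0.015;0 0 0 0 0 0.004 0.015;0 0 0 0 0 0.004 0.015;0 0 0 0 0 0.004 0.015;0 0 0 0 0 0 0.015"

```text
t: 10.12
eef_pos: [0.5338, -0.2415, 0.0836]
ee_rot: [3.138, -0.342, -0.17]
force: [-5.9, 4.1, 8.6]
width: 0.0227
gripper_force: 40.0
```

move_arm --rows "0 0 0 0 0 0.002 0.015;0 0 0 0 0 0.002 0.015;0 0 0 0 0 0.001 0.015;0 0 0 0 0 0 0.015;0 0 0 0 0 0 0.015"

```text
t: 10.75
eef_pos: [0.5356, -0.2418, 0.0792]
ee_rot: [3.138, -0.342, -0.17]
force: [-6.4, 4.2, 9.1]
width: 0.0226
gripper_force: 40.0
```

move_arm --rows "0 0 0 0 0 0.0015 0.015;0 0 0 0 0 0.0015 0.015;0 0 0 0 0 0.0015 0.015;0 0 0 0 0 0 0.015"

```text
t: 11.25
eef_pos: [0.5367, -0.242, 0.0772]
ee_rot: [3.138, -0.344, -0.17]
force: [-24.7, 13.9, 39.3]
width: 0.0231
gripper_force: 40.0
```

At the stop. I'll work out the return arc rows.

Run:
```python
import numpy as np
def pose(t):
    p=-.43*t;z=np.array([-np.sin(p),-np.cos(p)]);x=np.array([np.cos(p),-np.sin(p)])
    return .215*np.array([-np.cos(.4-t),np.sin(.4-t)])+.011*z,x,z,p
T=np.linspace(.8,0,21)
for a,b in zip(T,T[1:]):
    A,x,z,p=pose(a);B,_,_,q=pose(b);d=B-A
    print(round(a,2),f"0 {-np.degrees(q-p):.2f} 0 {d@x:.4f} 0 {d@z:.4f}")
```

```text
0.8 0 -0.99 0 -0.0005 0 -0.0086
0.76 0 -0.99 0 -0.0003 0 -0.0086
0.72 0 -0.99 0 -0.0001 0 -0.0086
0.68 0 -0.99 0 0.0001 0 -0.0086
0.64 0 -0.99 0 0.0003 0 -0.0086
0.6 0 -0.99 0 0.0005 0 -0.0086
0.56 0 -0.99 0 0.0007 0 -0.0086
0.52 0 -0.99 0 0.0009 0 -0.0085
0.48 0 -0.99 0 0.0011 0 -0.0085
0.44 0 -0.99 0 0.0013 0 -0.0085
0.4 0 -0.99 0 0.0015 0 -0.0084
0.36 0 -0.99 0 0.0016 0 -0.0084
0.32 0 -0.99 0 0.0018 0 -0.0084
0.28 0 -0.99 0 0.0020 0 -0.0083
0.24 0 -0.99 0 0.0022 0 -0.0083
0.2 0 -0.99 0 0.0024 0 -0.0082
0.16 0 -0.99 0 0.0026 0 -0.0081
0.12 0 -0.99 0 0.0028 0 -0.0081
0.08 0 -0.99 0 0.0030 0 -0.0080
0.04 0 -0.99 0 0.0031 0 -0.0079
```

move_arm --rows "0 0 0 0 0 0 0.015;0 0 0 0 0 -0.001 0.015"

```text
t: 11.5
eef_pos: [0.5364, -0.2419, 0.0777]
ee_rot: [3.138, -0.344, -0.17]
force: [-15.5, 9.8, 25.7]
width: 0.0229
gripper_force: 40.0
```

move_arm --rows "0 -0.5 0 -0.0003 0 -0.004 0.015;0 -1 0 -0.0003 0 -0.0086 0.015;0 -1 0 -0.0001 0 -0.0086 0.015;0 -1 0 0.0001 0 -0.0086 0.015;0 -1 0 0.0003 0 -0.0086 0.015;0 -1 0 0.0005 0 -0.0086 0.015;0 0 0 0 0 0 0.015"

```text
t: 12.38
eef_pos: [0.5222, -0.2395, 0.1207]
ee_rot: [3.138, -0.244, -0.171]
force: [-5.1, 1.4, 5.5]
width: 0.0229
gripper_force: 40.0
```

move_arm --rows "0 -1 0 0.0007 0 -0.0086 0.015;0 -1 0 0.0009 0 -0.0085 0.015;0 -1 0 0.0011 0 -0.0085 0.015;0 -1 0 0.0013 0 -0.0085 0.015;0 -1 0 0.0015 0 -0.0084 0.015;0 -1 0 0.0016 0 -0.0084 0.015;0 0 0 0 0 0 0.015"

```text
t: 13.25
eef_pos: [0.518, -0.2388, 0.1717]
ee_rot: [3.138, -0.137, -0.171]
force: [-6.8, 0.3, 6.5]
width: 0.0229
gripper_force: 40.0
```

move_arm --rows "0 -1 0 0.0018 0 -0.0084 0.015;0 -1 0 0.002 0 -0.0083 0.015;0 -1 0 0.0022 0 -0.0083 0.015;0 -1 0 0.0024 0 -0.0082 0.015;0 -1 0 0.0026 0 -0.0081 0.015;0 -1 0 0.0028 0 -0.0081 0.015;0 0 0 0 0 0 0.015"

```text
t: 14.12
eef_pos: [0.5265, -0.2402, 0.2225]
ee_rot: [3.138, -0.032, -0.171]
force: [-9.6, 1.8, 8.0]
width: 0.0232
gripper_force: 40.0
```

move_arm --rows "0 -1 0 0.003 0 -0.008 0.015;0 -0.8 0 0.003 0 -0.008 0.015;0 0 0 0.002 0 -0.005 0.015;0 0 0 0.001 0 -0.003 0.015;0 0 0 0 0 0 0.015;0 0 0 0 0 0 0.015"

```text
t: 14.88
eef_pos: [0.5339, -0.2413, 0.2431]
ee_rot: [3.139, 0.003, -0.172]
force: [-3.9, -4.6, -10.4]
width: 0.0231
gripper_force: 40.0
```

move_arm --rows "0 0 0 0 0 0 0.07;0 0 0 0 0 0 0.07;0 0 0 0 0 0 0.07;0 0 0 0 0 0 0.07;0 0 0 0 0 -0.02 0.07;0 0 0 0 0 -0.04 0.07;0 0 0 0 0 -0.06 0.07;0 0 0 0 0 0 0.07"

```text
t: 15.88
eef_pos: [0.5381, -0.2418, 0.3722]
ee_rot: [3.137, -0.016, -0.171]
force: [-0.3, 0.7, -1.2]
width: 0.0695
gripper_force: 0.0
```

move_arm --rows "0 0 0 -0.03 -0.05 -0.01 0.07;0 0 0 -0.03 -0.05 0 0.07;0 0 0 0 0 0 0.07;0 0 0 0 0 0 0.07"

```text
t: 16.38
eef_pos: [0.4943, -0.132, 0.3758]
ee_rot: [3.138, -0.007, -0.17]
force: [-0.3, 0.2, -0.3]
width: 0.07
gripper_force: 0.0
```

Run:
```python
from h import *
a,d=arm.grab_frame("scene");b,_=arm.grab_frame("wrist");c,e=arm.grab_frame("top");print(arm.get_state()["force"])
print(world("scene",d,[(338,228),(336,248),(334,266)]),world("top",e,[(334,232),(337,250),(340,268)]))
cv2.imwrite("pics/k.png",np.vstack([cv2.resize(a[140:320,240:480],(400,300),interpolation=2),cv2.resize(b,(400,250))]))
```

```text
[ 0.40116428 -0.16432959 -0.48845654]
[array([ 0.5657, -0.2481,  0.2562]), array([ 0.5199, -0.2422,  0.275 ]), array([ 0.4863, -0.2374,  0.2828])] [array([ 0.5623, -0.2457,  0.2581]), array([ 0.5067, -0.2242,  0.4762]), array([ 0.4816, -0.2205,  0.4764])]
```

View pics/k.png

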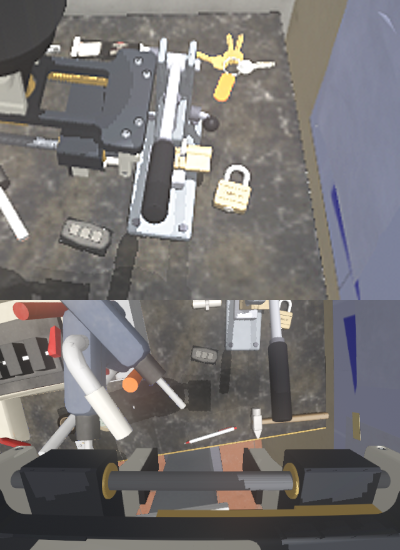

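The lever is back at its starting height, with the grip points within 1 mm of the first measurement. The lock lever ball is where it was and the gripper is clear.

```bash
python3 -c "
from station import arm
print(arm.job_done())"
```

```text
the job is handed in; nothing more can be done
None
```

I pulled the lever down to its stop, eased it back to the top under grip and let go, then handed the job in. The pin's depth was not measured directly, a wrist limit on the way down briefly put about 80 N of side force on the grip, and no verdict came back.

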